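Shim a tilting lab instrument level

TASK

The bench instrument leans because its front feet are too short. Push the white plastic wedge, thin end first and flat on the bench, under the low front edge of its base plate, between the two front feet, until the bubble of the level on top stands between the two black lines. Leave the wedge there, let go of everything, and do not disturb the other things on the bench.

Things in the scene. Friction and masses are not known exactly. Their poses are not given: they have to be found in the camera images.
- wedge_tail (a point): Centre of the grip block of the loose white plastic wedge, 16 mm above its flat underside. The block is 30 mm long (wedge x), 34 mm wide (y), 32 mm tall. From its +x face a ramp as wide runs 110 mm to +x, falling evenly from 25 mm thick to 3 mm at the toe (1 in 5). +x points to the thin end, z up. 60 to 130 g.
- wedge_toe (a point): Middle of the wedge's thin end, 125 mm ahead (+x) of wedge_tail and 1.5 mm above the underside; same axes.
- lip (a point): Middle of the lower front edge of the instrument's aluminium base plate (200 mm wide along y, 10 mm thick); moves with it. x points inwards under the plate (the way to push), z up. At the start the edge is 6 to 12 mm above the bench, when level 16 to 22 mm (differs by start). Two rubber feet, 18 mm thick, 15 mm behind the edge at y = +-88 mm; between them it is free for 155 mm inwards.
- hinge (a point): Underside of the base plate over the fixed bar on which it tips, 170 mm behind lip; axes of the plate. The plate leans 0.06 rad down to the lip at the start, can tip to 0.06 rad either side of level, and drops back under its weight (about 7 N at the lip) if not propped; friction holds the wedge where it is left.
- cover_front (a point): Middle of the lower front edge of the instrument's top cover (210 mm wide along y), 45 mm out from and 125 mm above the lip; axes of the plate. A hand straight down over the bench near the lip strikes this cover: lean the tool back, away from the instrument. The case front is 25 mm behind the lip. Two bottles (to 240 mm above the lip) and the level are fixed on the cover.
- bubble (a joint): Place of the white bubble (24 mm long) in the level on the cover, m, along the plate's x: 0 centred, +0.036 at the start (high hind end), negative when the front is too high. About 3.5 mm per mm of lift of the lip, so 0.7 mm per mm of wedge travel once the wedge lifts. The black lines' inner edges are 36 mm apart: the bubble is between them within +-6 mm.
- reagent_mid (a point): Middle of a small jar, 60 mm across, 130 mm tall; leave it alone.
- beaker_mid (a point): Middle of an empty glass beaker, 66 mm across, 85 mm tall; leave it alone.
- mouse_mid (a point): Middle of a computer mouse, 100 x 58 x 30 mm; leave it alone.
- wrench_mid (a point): A wrench 150 mm long lying flat; leave it alone.
Mind the look-alikes: they are no part of the job. Leave any red or turquoise look-alike of the part that bears wedge_tail alone.

How it is judged:
By the outcome, as a careful person would: the job done as asked, in the order asked, and still so for the second after the job is handed in, with the robot touching nothing.
It also fails if it takes over 54 s, if anything falls off the work surface, if the arm or the gripper's body presses on something with over 40 N, if the wrist force passes 120 N, or if a joint passes its speed limit or range.

ROBOT

A 6-joint arm with a two-finger parallel gripper is mounted at the origin on the work surface. World frame = base frame: x ahead of the robot, y to its left, z up, the work surface at z = 0. Lengths are in m, angles in degrees, forces in N, time in s.
With the tool pointing down it reaches from about 0.25 to 0.725 m from the base axis. Payload 9.7 kg.
Tool frame: the origin (TCP) lies at the very end of the fingers, on their centre line; the grasp point (between the pads) lies 19 mm behind it (bot.pinch_z is the distance from the TCP to the grasp point, in m); x points along the fingers, z is the direction in which the jaws open and shut, and the axes are right-handed (so a half turn about x gives the same grasp; the last joint's range is limited). The gripper opens to 85 mm and grips with 20 to 120 N. Pads are 22 mm wide; open, the fingers measure 114 mm over their backs; the gripper's body (76 mm by 85 mm) begins 54 mm behind the grasp point. The pads swing forward as they close: fully open they stand 13 mm farther back than shut.
Start: joints at [-70.302, 4.979, 10.078, 95.1, 0, 90], TCP at [0.185, -0.518, 0.231] pointing down, gripper open.
Joint ranges: [-179.16, 179.16], [-48.56, 103.87], [-65.8, 70.77], [-126.05, 130.52], [-82.76, 87.17], [-180, 180]. Speed limits (degrees/s): [127.2, 127.2, 147.25, 180, 180, 180].

INTERFACE

Orientations are given as [roll, pitch, yaw] about the fixed x, y, z axes, in that order (R = Rz(yaw) Ry(pitch) Rx(roll)).
In Python, from workcell import bot gives the robot as it stands.
- The arm moves only by the tool play_rows, never from a script. Its argument "rows" is a list of rows, each a list of 3 entries, a list of its own where there are three numbers: the shift along the tool's x, y, z in cm, then the turn about the tool's x in degrees, then the finger opening in cm, from 0 to 8.54. A call has 1 to 12 rows; each row is the pose to reach, as a shift and turn from the pose commanded when the call began, along the tool's axes at that moment; what a row does not reach only later rows make up. A row lasts 1/12 s, in which the tool goes at most 41.7 mm and 7.16 degrees, less where a joint would pass 70% of its speed; a pose out of reach is approached as far as the arm can. A call with a gripper value outside its range is refused whole. The fingers move at their own pace and stop on an object; "squeeze" is the grip in N (left out, the last holds). Time passes only in rows, so rows that repeat a pose let the fingers close. It gives the time, the measured TCP pose, the force and the opening at its end, in the units of the state.
- bot.get_obs(): the state, without advancing time (a new reading comes with each control period).
- bot.camera(name): name is "scene" or "top" or "wrist"; returns (picture, depth): 384x512x3 uint8, blue, green, red; 384x512 float32, m along the optical axis (not along the pixel's ray), 0 where there is no reading.
- bot.camera_model(name): a dict with "fx", "fy", "cx", "cy" (pixels), "origin" and "attitude" of the camera in the world; the wrist camera has in their place "mount" (4x4, takes a point from camera to tool coordinates, whose origin is the TCP and whose axes are the tool frame's). Camera axes: x right, y down, z forward; pixel columns grow to the right and rows downward; lengths in m; the calibration is good to about 2 mm. A picture is of the moment at which its call begins: read the wrist's pose just before it. camera_model takes no time and is no camera call.
- bot.job_done(): hands the job in, once; it reports no verdict.
The state is a dict: "time": time; "q": joint angles; "qd": joint speeds; "joint_efforts": joint torques, N m; "ee_pos": TCP position; "tcp_rot": TCP orientation; "wrist_force": force on the tool from outside, world axes, zero at the start; "torque": the same for the moment, N m; "opening": finger opening in m.
Only numpy, scipy, OpenCV 4.12 (cv2) and the standard library are available. Lean on these libraries where they do the work, as an engineer would, in place of code of your own. Each camera call takes 0.05 s, during which the arm holds its last target.

## Working session

There is one attempt and no reset: what is moved stays moved. The work goes in short steps, Python scripts to look and compute and a tool call to move; the robot and the scene stay as the last step left them, time stands still between calls to the robot, and variables do not carry over. Pictures are saved under pics/ and viewed, and the job is handed in when it is done.

Besides the shell and the picture viewer there is one more tool, called after "Request:" as a command line: name --argument value ..., lists and objects as JSON in quotes. play_rows: Moves the arm, as the interface text tells. Its arguments: {"type":"object","properties":{"rows":{"type":"array"},"squeeze":{"type":"number"}},"required":["rows"]}

```bash
ls; mkdir -p pics; python3 - <<'E'
from workcell import bot
import cv2,numpy as np,pickle
o=bot.get_obs();print(o)
D={}
for n in ["scene","top","wrist"]:
    m=bot.camera_model(n);print(n,m)
    p,d=bot.camera(n);cv2.imwrite(f"pics/{n}0.png",p);D[n]=(p,d,m)
pickle.dump(D,open("d0.pkl","wb"))
print(bot.pinch_z)
E
```

```text
pics
{'time': 0.0, 'q': array([-7.03023058e+01,  5.00998509e+00,  1.00337775e+01,  9.50990381e+01,
       -1.58901702e-04,  8.99988712e+01]), 'qd': array([-0.06726337,  0.05154588,  0.03725727,  0.0091171 ,  0.02095453,
        0.10701128]), 'joint_efforts': array([ 5.10218451e-03, -5.20384097e+01,  4.64812768e+01,  1.59071916e-02,
        3.06174170e-04,  1.65255568e-05]), 'ee_pos': array([ 0.18530295, -0.51759904,  0.2305877 ]), 'tcp_rot': array([-179.88013338,   89.92475417,  109.81868971]), 'wrist_force': array([-0.04692535, -0.28836432,  0.22628125]), 'torque': array([ 0.03451491,  0.01150648, -0.04487206]), 'opening': 0.08569443519857099}
scene {'fx': 379.68097238132486, 'fy': 379.68097238132486, 'cx': 257.4369671450348, 'cy': 184.04311886599044, 'origin': array([ 0.9890277 , -0.90143967,  0.71573387]), 'attitude': array([-122.6934404 ,    0.97189308,   27.99820383])}
top {'fx': 389.3434485946473, 'fy': 389.3434485946473, 'cx': 251.6720368170074, 'cy': 189.5497864649336, 'origin': array([ 0.41714066, -0.11505892,  1.41847473]), 'attitude': array([-173.64601415,   -0.56762103,  -90.31399217])}
wrist {'fx': 267.54885728797467, 'fy': 267.54885728797467, 'cx': 257.45656642093064, 'cy': 187.196239064642, 'mount': array([[ 1.42150755e-03, -2.77290350e-01,  9.60785117e-01,
        -1.43285675e-01],
       [-3.96074830e-04, -9.60786168e-01, -2.77290068e-01,
         6.85805738e-02],
       [ 9.99998911e-01,  1.36271219e-05, -1.47559252e-03,
        -3.29305844e-04],
       [ 0.00000000e+00,  0.00000000e+00,  0.00000000e+00,
         1.00000000e+00]])}
0.0187
```

View pics/scene0.png

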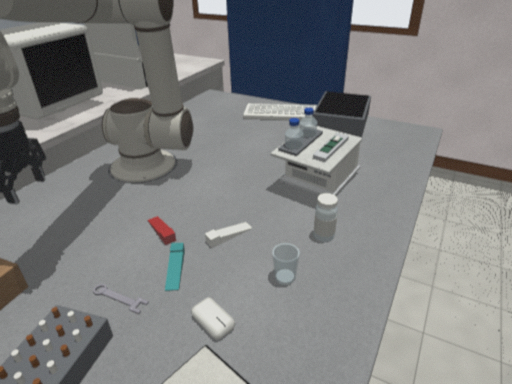

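View pics/top0.png

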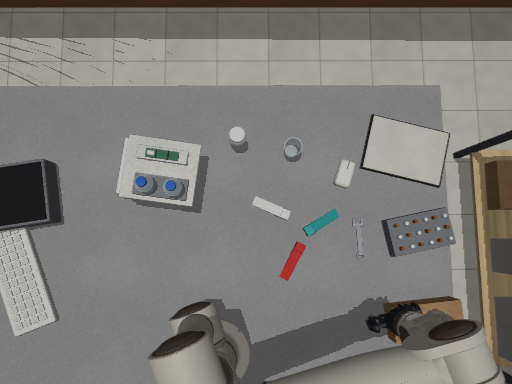

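View pics/wrist0.png

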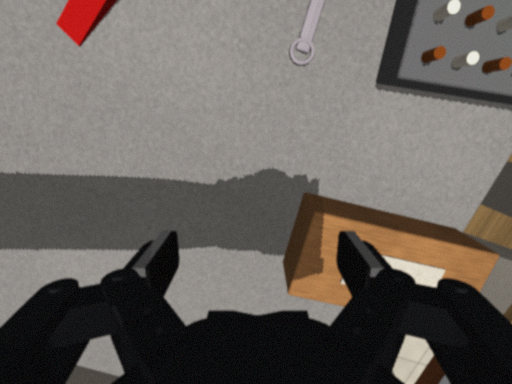

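```bash
python3 - <<'E'
import cv2,numpy as np,pickle
D=pickle.load(open("d0.pkl","rb"))
t=D["top"][0];s=D["scene"][0]
a=cv2.resize(t[120:230,105:305],None,fx=4,fy=4,interpolation=cv2.INTER_CUBIC)
cv2.imwrite("pics/topc.png",a)
b=cv2.resize(s[100:260,190:370],None,fx=3.7,fy=3.7,interpolation=cv2.INTER_CUBIC)
cv2.imwrite("pics/scc.png",b)
E
```

```text
(no output)
```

View pics/topc.png

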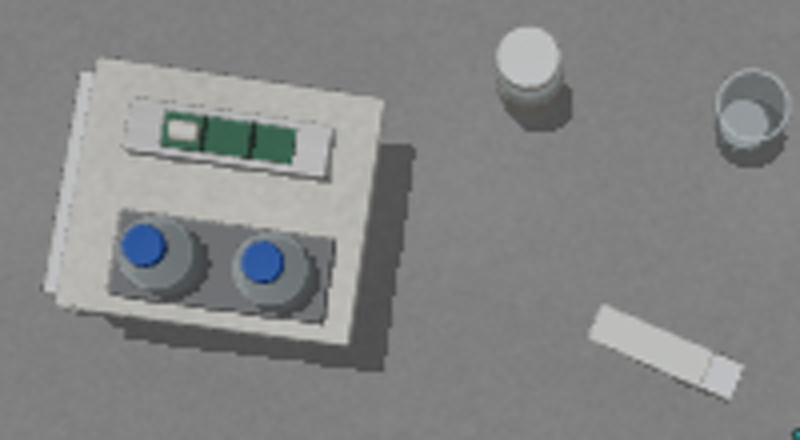

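View pics/scc.png

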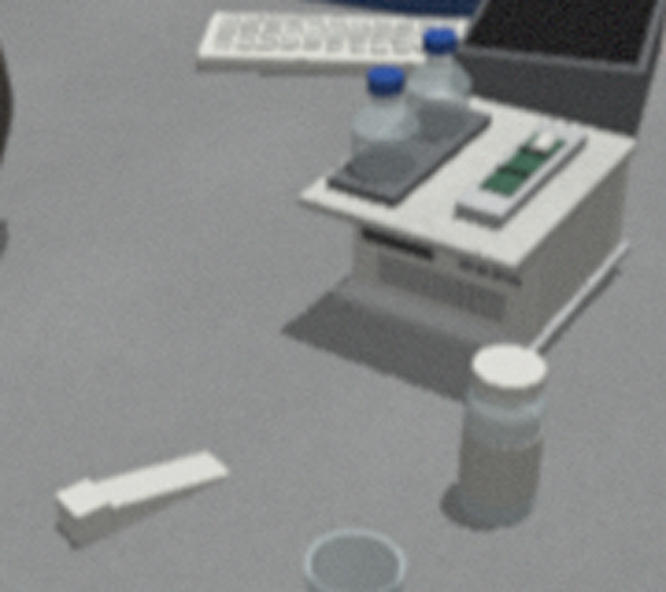

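```bash
cat > h.py <<'E'
import cv2,numpy as np
from scipy.spatial.transform import Rotation as R
def cam(m,o=None):
    if "mount" in m:
        T=np.eye(4);T[:3,:3]=R.from_euler("xyz",o["tcp_rot"],degrees=True).as_matrix();T[:3,3]=o["ee_pos"]
        return T@m["mount"]
    T=np.eye(4);T[:3,:3]=R.from_euler("xyz",m["attitude"],degrees=True).as_matrix();T[:3,3]=m["origin"];return T
def ray(m,uv,o=None):
    T=cam(m,o);d=np.array([(uv[0]-m["cx"])/m["fx"],(uv[1]-m["cy"])/m["fy"],1.]);return T[:3,3],T[:3,:3]@d
def onz(m,uv,z,o=None):
    p,d=ray(m,uv,o);return p+d*(z-p[2])/d[2]
def cloud(m,d,o=None):
    T=cam(m,o);v,u=np.mgrid[0:d.shape[0],0:d.shape[1]]
    P=np.stack([(u-m["cx"])/m["fx"]*d,(v-m["cy"])/m["fy"]*d,d],-1)
    return P@T[:3,:3].T+T[:3,3]
def proj(m,P,o=None):
    T=cam(m,o);c=(np.asarray(P)-T[:3,3])@T[:3,:3];return c[...,:2]/c[...,2:]*[m["fx"],m["fy"]]+[m["cx"],m["cy"]]
E
python3 - <<'E'
from h import *
import pickle
D=pickle.load(open("d0.pkl","rb"))
t,d,m=D["top"];C=cloud(m,d)
# table
print("table z top",np.median(C[200:260,330:350,2]))
hsv=cv2.cvtColor(t,cv2.COLOR_BGR2HSV)
w=((hsv[...,2]>150)&(hsv[...,1]<50)).astype(np.uint8)
sub=np.zeros_like(w);sub[190:225,245:298]=w[190:225,245:298]
r=cv2.minAreaRect(np.argwhere(sub)[:,::-1].astype(np.float32));bp=cv2.boxPoints(r);print(r,bp)
print("wedge heights",[(int(u),round(float(C[int(v),int(u),2]),4)) for u,v in zip(np.linspace(255,288,12),np.linspace(203,214,12))])
for uv in bp: print(uv,[onz(m,uv,z).round(4) for z in (0.0,.003,.016,.032)])
# cover
sub=np.zeros_like(w);sub[125:220,110:206]=w[125:220,110:206];sub[C[...,2]<.1]=0
cn=max(cv2.findContours(sub,0,2)[0],key=cv2.contourArea);r=cv2.minAreaRect(cn);bp=cv2.boxPoints(r);print(r)
ap=cv2.approxPolyDP(cv2.convexHull(cn),3,True)[:,0];print(ap)
for u,v in ap:print(u,v,onz(m,(u,v),.16).round(4))
P=C[sub>0];P=P[(P[:,2]>.12)&(P[:,2]<.18)];print(len(P),P.min(0),P.max(0))
A=np.c_[P[:,:2],np.ones(len(P))];c,*_=np.linalg.lstsq(A,P[:,2],rcond=None);print("plane",c,np.std(A@c-P[:,2]))
s,ds,ms=D["scene"];print("scene table",np.median(cloud(ms,ds)[270:290,230:250,2]))
E
```

```text
table z top -0.0005918642944874319
((270.96392822265625, 207.2967529296875), (38.99394607543945, 9.619651794433594), 23.629377365112305) [[251.17378 203.88855]
 [255.0295  195.07544]
 [290.7541  210.70496]
 [286.89838 219.51807]]
wedge heights [(255, 0.0039), (258, 0.0042), (261, 0.0128), (264, 0.0136), (267, 0.0165), (270, 0.0161), (273, 0.0178), (276, 0.0223), (279, 0.0207), (282, 0.0306), (285, 0.0306), (288, 0.0353)]
[251.17378 203.88855] [array([ 0.5224, -0.1279,  0.    ]), array([ 0.5221, -0.1278,  0.003 ]), array([ 0.5212, -0.1277,  0.016 ]), array([ 0.52  , -0.1276,  0.032 ])]
[255.0295  195.07544] [array([ 0.5546, -0.1422,  0.    ]), array([ 0.5543, -0.1421,  0.003 ]), array([ 0.5531, -0.1419,  0.016 ]), array([ 0.5515, -0.1415,  0.032 ])]
[290.7541  210.70496] [array([ 0.4968, -0.2721,  0.    ]), array([ 0.4966, -0.2718,  0.003 ]), array([ 0.4959, -0.2703,  0.016 ]), array([ 0.495 , -0.2686,  0.032 ])]
[286.89838 219.51807] [array([ 0.4648, -0.2575,  0.    ]), array([ 0.4647, -0.2572,  0.003 ]), array([ 0.4642, -0.2559,  0.016 ]), array([ 0.4637, -0.2543,  0.032 ])]
((157.68145751953125, 169.755615234375), (77.22479248046875, 62.81472396850586), 8.29714584350586)
[[125 138]
 [130 134]
 [200 145]
 [191 205]
 [120 196]
 [116 192]]
125 138 [0.7297 0.2876 0.16  ]
130 134 [0.7431 0.2716 0.16  ]
200 145 [0.7054 0.0409 0.16  ]
191 205 [0.5078 0.0681 0.16  ]
120 196 [0.5381 0.2979 0.16  ]
116 192 [0.5512 0.3112 0.16  ]
3139 [0.50902197 0.04310008 0.13199379] [0.74570453 0.31737403 0.17908438]
plane [0.02766328 0.04384442 0.12369236] 0.006654033148161975
scene table -0.00017005272681097638
```

```bash
python3 - <<'E'
from h import *
import pickle
D=pickle.load(open("d0.pkl","rb"))
t,d,m=D["top"]
o=dict(tcp_rot=[-179.88013338,89.92475417,109.81868971])
print("tool axes (cols)\n",R.from_euler("xyz",o["tcp_rot"],degrees=True).as_matrix().round(3))
g=cv2.cvtColor(t,cv2.COLOR_BGR2GRAY).astype(float)
# cover front edge: subpixel per row
pts=[]
for v in range(150,202,2):
    row=g[v,180:212];gr=np.diff(row);i=np.argmin(gr);w=-gr[max(0,i-2):i+3];w[w<0]=0
    pts.append((180+max(0,i-2)+.5+(w*np.arange(len(w))).sum()/w.sum(),v))
pts=np.array(pts,np.float32);l=cv2.fitLine(pts,cv2.DIST_HUBER,0,.01,.01).ravel();print(l)
# corners along line: side edges
def onl(v):return (l[2]+(v-l[3])*l[0]/l[1],v)
for z in (.134,.143):
    a,b=[onz(m,onl(v),z) for v in (150,200)];e=(b-a)[:2];print(z,a.round(4),b.round(4),"inward deg",np.degrees(np.arctan2(-e[0],e[1])) )
# side edges
for u in (185,):
    for z in (.143,):
        pass
col=[]
for u in range(150,196,3):
    c=g[130:155,u];i=np.argmax(np.diff(c));c2=g[190:215,u];j=np.argmin(np.diff(c2));col.append((u,130+i+.5,190+j+.5))
col=np.array(col);l1=np.polyfit(col[:,0],col[:,1],1);l2=np.polyfit(col[:,0],col[:,2],1);print(l1,l2)
k=l[0]/l[1]
cs=[]
for p in (l1,l2):
    # u=l2x+(v-l3)k ; v=p0 u+p1
    u=(l[2]+(p[1]-l[3])*k)/(1-p[0]*k);v=p[0]*u+p[1];cs.append((u,v))
q=[onz(m,c,.143) for c in cs];print(cs,np.round(q,4),np.linalg.norm(q[0]-q[1]))
a=(q[0]+q[1])/2;print("cover front mid",a)
e=(q[1]-q[0])[:2];e/=np.linalg.norm(e);n=np.array([-e[1],e[0]]);n=n if n[1]>0 else -n
print("inward",n,np.degrees(np.arctan2(n[1],n[0])))
lip=np.r_[a[:2]+n*.0525,.009];print("lip pred",lip)
s,ds,ms=D["scene"]
left=np.array([-n[1],n[0]])
for y in (-.1,-.088,0,.088,.1):
    print(y,proj(ms,np.r_[lip[:2]+left*y,.009]).round(1))
im=cv2.resize(s[130:210,250:380],None,fx=6,fy=6,interpolation=cv2.INTER_CUBIC)
for y in (-.1,-.05,0,.05,.1):
    p=(proj(ms,np.r_[lip[:2]+left*y,.009])-[250,130]+.5)*6;cv2.circle(im,tuple(int(i) for i in p),2,(0,0,255),-1)
cv2.imwrite("pics/lip.png",im)
E
```

```text
tool axes (cols)
 [[-0.     0.941  0.337]
 [ 0.001  0.337 -0.941]
 [-1.    -0.    -0.001]]
[ 1.4277279e-01 -9.8975551e-01  1.9607523e+02  1.7539999e+02]
0.134 [0.6943 0.0448 0.134 ] [0.5262 0.0671 0.134 ] inward deg 82.46045276757528
0.143 [0.6924 0.0437 0.143 ] [0.5255 0.0658 0.143 ] inward deg 82.46045276757529
[-2.74509804e-02  1.46610294e+02] [1.42156863e-02 1.99860294e+02]
[(np.float64(201.02417595830693), np.float64(141.09198340506606)), (np.float64(192.15278103502428), np.float64(202.59187776961556))] [[0.7226 0.0397 0.143 ]
 [0.5169 0.0669 0.143 ]] 0.20747468884079517
cover front mid [0.61977075 0.053331   0.143     ]
inward [0.13121021 0.99135457] 82.46046841468613
lip pred [0.62665929 0.10537711 0.009     ]
-0.1 [333.9 199.8]
-0.088 [330.5 198.6]
0 [306.6 190.1]
0.088 [284.3 182.3]
0.1 [281.4 181.2]
```

View pics/lip.png

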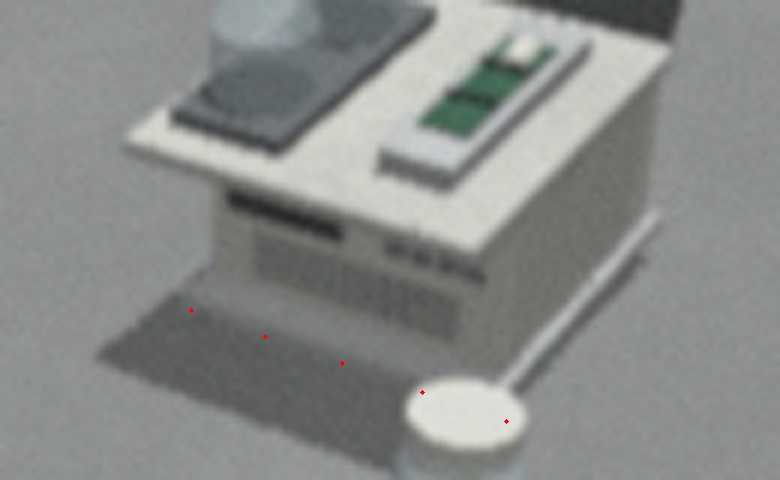

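```bash
python3 - <<'E'
from h import *
import pickle
D=pickle.load(open("d0.pkl","rb"))
t,d,m=D["top"];s,ds,ms=D["scene"]
print("jar top view",onz(m,(237,134),.13), "beaker",onz(m,(293,145),.085))
C=cloud(ms,ds);P=C.reshape(-1,3)
for nm,(x0,x1,y0,y1),zr in (("jar",(.6,.85,-.2,.0),(.04,.2)),("beaker",(.5,.85,-.36,-.2),(.03,.2))):
    for CC in (C,cloud(m,d)):
        P=CC.reshape(-1,3)
        q=P[(P[:,0]>x0)&(P[:,0]<x1)&(P[:,1]>y0)&(P[:,1]<y1)&(P[:,2]>zr[0])&(P[:,2]<zr[1])]
        if len(q):print(nm,len(q),np.percentile(q,[5,50,95],axis=0).round(3).tolist())
E
```

```text
jar top view [ 0.74982298 -0.080017    0.13      ] beaker [ 0.7215688  -0.27436796  0.085     ]
jar 763 [[0.732, -0.11, 0.046], [0.759, -0.101, 0.099], [0.781, -0.069, 0.13]]
jar 306 [[0.722, -0.103, 0.054], [0.74, -0.08, 0.127], [0.771, -0.055, 0.133]]
beaker 769 [[0.693, -0.307, 0.034], [0.721, -0.28, 0.064], [0.75, -0.248, 0.085]]
beaker 184 [[0.689, -0.302, 0.034], [0.73, -0.276, 0.071], [0.747, -0.245, 0.087]]
```

Request:
play_rows --rows '[[[10,37.4,-15.3],134.6,8.5],[[10,37.4,-15.3],134.6,8.5],[[10,37.4,-15.3],134.6,8.5],[[10,37.4,-15.3],134.6,8.5],[[10,37.4,-15.3],134.6,8.5],[[10,37.4,-15.3],134.6,8.5],[[10,37.4,-15.3],134.6,8.5],[[10,37.4,-15.3],134.6,8.5],[[10,37.4,-15.3],134.6,8.5],[[10,37.4,-15.3],134.6,8.5],[[10,37.4,-15.3],134.6,8.5],[[10,37.4,-15.3],134.6,8.5]]'

```text
time: 1.15
ee_pos: [0.3941, -0.3435, 0.1341]
tcp_rot: [-173.0, 82.6, 51.9]
wrist_force: [-0.7, -0.5, -0.4]
opening: 0.0851
```

```bash
cat > st.py <<'E'
from workcell import bot
from h import *
o=bot.get_obs();M=R.from_euler("xyz",o["tcp_rot"],degrees=True).as_matrix()
print("t",o["time"],"q",o["q"].round(1),"p",o["ee_pos"].round(4),"F",o["wrist_force"].round(1),"op",round(o["opening"],4))
print("x",M[:,0].round(3),"y",M[:,1].round(3),"z",M[:,2].round(3),"yaw y",np.degrees(np.arctan2(M[1,1],M[0,1])).round(1))
E
python3 st.py
```

```text
t 1.15 q [-45.1   1.2  -4.9  84.8   7.4 179.9] p [ 0.3941 -0.3435  0.1341] F [-0.7 -0.5 -0.4] op 0.0851
x [ 0.08   0.102 -0.992] y [ 0.707 -0.707 -0.016] z [-0.703 -0.699 -0.129] yaw y -45.0
```

Request:
play_rows --rows '[[[0,0,0],0,8.5],[[0,0,0],0,8.5]]'

```text
time: 1.32
ee_pos: [0.3932, -0.3444, 0.1349]
tcp_rot: [-173.3, 82.7, 51.5]
wrist_force: [0.1, 0.2, -0.2]
opening: 0.0847
```

```bash
python3 st.py
```

```text
t 1.3167 q [-45.2   1.1  -4.9  84.9   7.3 179.9] p [ 0.3932 -0.3444  0.1349] F [ 0.1  0.2 -0.2] op 0.0847
x [ 0.079  0.1   -0.992] y [ 0.706 -0.708 -0.015] z [-0.704 -0.699 -0.127] yaw y -45.1
```

Request:
play_rows --rows '[[[0,0,0],-90,8.5],[[0,0,0],-90,8.5],[[0,0,0],-90,8.5],[[0,0,0],-90,8.5],[[0,0,0],-90,8.5],[[0,0,0],-90,8.5],[[0,0,0],-90,8.5],[[0,0,0],-90,8.5],[[0,0,0],-90,8.5],[[0,0,0],-90,8.5],[[0,0,0],-90,8.5],[[0,0,0],-90,8.5]]'

```text
time: 2.32
ee_pos: [0.3944, -0.3435, 0.1355]
tcp_rot: [99.8, 82.7, 51.1]
wrist_force: [0.0, 0.3, 0.6]
opening: 0.0854
```

```bash
python3 st.py
```

```text
t 2.3167 q [-45.    1.1  -4.8  84.9   7.3  93.6] p [ 0.3944 -0.3435  0.1355] F [0.  0.3 0.6] op 0.0854
x [ 0.08   0.099 -0.992] y [0.746 0.654 0.125] z [ 0.661 -0.75  -0.022] yaw y 41.2
```

```bash
cat > go.py <<'E'
import sys
from workcell import bot
from h import *
# go.py x y z yaw_of_tool_y
def plan(x,y,z,yaw):
    o=bot.get_obs();M=R.from_euler("xyz",o["tcp_rot"],degrees=True).as_matrix()
    sh=M.T@(np.array([x,y,z])-o["ee_pos"])*100
    best=min(np.arange(-359,360,.1),key=lambda a:0 if 0 else abs((lambda v:(np.degrees(np.arctan2(v[1],v[0]))-yaw+180)%360-180)((M@R.from_euler("x",a,degrees=True).as_matrix())[:,1])))
    print("shift cm",sh.round(2),"turn",round(best,1),"or",round(best+360,1),round(best-360,1),"q6 now",o["q"][5].round(1),"q1",o["q"][0].round(1),"to",np.degrees(np.arctan2(y,x)).round(1))
plan(*map(float,sys.argv[1:]))
E
python3 go.py 0.4866 -0.246 0.09 -114.9
```

```text
shift cm [ 6.21 12.68 -1.12] turn 156.3 or 516.3 -203.7 q6 now 93.6 q1 -45.0 to -26.8
```

Request:
play_rows --rows '[[[6.2,12.7,-1.1],-100,8.5],[[6.2,12.7,-1.1],-100,8.5],[[6.2,12.7,-1.1],-100,8.5],[[6.2,12.7,-1.1],-100,8.5],[[6.2,12.7,-1.1],-100,8.5],[[6.2,12.7,-1.1],-100,8.5],[[6.2,12.7,-1.1],-100,8.5],[[6.2,12.7,-1.1],-100,8.5],[[6.2,12.7,-1.1],-100,8.5],[[6.2,12.7,-1.1],-100,8.5],[[6.2,12.7,-1.1],-100,8.5],[[6.2,12.7,-1.1],-100,8.5]]'

```text
time: 3.32
ee_pos: [0.4875, -0.2466, 0.0902]
tcp_rot: [13.8, 82.7, 51.1]
wrist_force: [0.7, 1.1, -1.1]
opening: 0.0849
```

```bash
python3 st.py; python3 go.py 0.4866 -0.246 0.09 -114.9
```

```text
t 3.3167 q [-30.6   2.9  -8.   78.1   7.2  22.2] p [ 0.4875 -0.2466  0.0902] F [ 0.7  1.1 -1.1] op 0.0849
x [ 0.08   0.099 -0.992] y [-0.607  0.794  0.03 ] z [0.791 0.599 0.124] yaw y 127.4
shift cm [ 0.02  0.1  -0.04] turn -117.7 or 242.3 -477.7 q6 now 22.2 q1 -30.6 to -26.8
```

Request:
play_rows --rows '[[[0,0,0],-117.7,8.5],[[0,0,0],-117.7,8.5],[[0,0,0],-117.7,8.5],[[0,0,0],-117.7,8.5],[[0,0,0],-117.7,8.5],[[0,0,0],-117.7,8.5],[[0,0,0],-117.7,8.5],[[0,0,0],-117.7,8.5],[[0,0,0],-117.7,8.5],[[0,0,0],-117.7,8.5],[[0,0,0],-117.7,8.5],[[0,0,0],-117.7,8.5]]'

```text
time: 4.32
ee_pos: [0.4875, -0.2466, 0.0902]
tcp_rot: [-72.1, 82.7, 51.1]
wrist_force: [0.0, -0.7, 0.3]
opening: 0.0849
```

Request:
play_rows --rows '[[[0,0,0],-31.7,8.5],[[0,0,0],-31.7,8.5],[[0,0,0],-31.7,8.5],[[0,0,0],-31.7,8.5],[[0,0,0],-31.7,8.5],[[0,0,0],-31.7,8.5]]'

```text
time: 4.82
ee_pos: [0.4875, -0.2466, 0.0902]
tcp_rot: [-103.6, 82.7, 51.1]
wrist_force: [0.2, 0.6, 0.2]
opening: 0.0849
```

```bash
python3 st.py; python3 go.py 0.4866 -0.246 0.004 -114.9
python3 - <<'E'
from workcell import bot
import cv2
p,d=bot.camera("wrist");cv2.imwrite("pics/w1.png",p)
E
```

```text
t 4.8167 q [-30.6   2.9  -8.   78.1   7.2 -95.2] p [ 0.4875 -0.2466  0.0902] F [0.2 0.6 0.2] op 0.0849
x [ 0.08   0.099 -0.992] y [-0.423 -0.898 -0.124] z [-0.903  0.429 -0.03 ] yaw y -115.2
shift cm [8.55 1.05 0.36] turn -0.3 or 359.7 -360.3 q6 now -95.2 q1 -30.6 to -26.8
```

View pics/w1.png

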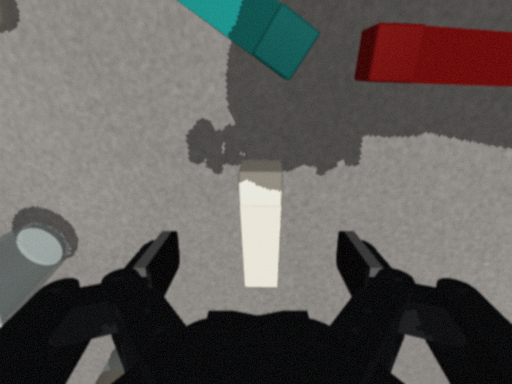

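Request:
play_rows --rows '[[[4,0.5,0.2],0,8.5],[[7,0.9,0.3],0,8.5],[[8.5,1.0,0.3],0,8.5],[[8.5,1.0,0.3],0,8.5],[[8.5,1.0,0.3],0,3],[[8.5,1.0,0.3],0,3],[[8.5,1.0,0.3],0,3],[[8.5,1.0,0.3],0,3],[[8.5,1.0,0.3],0,3],[[8.5,1.0,0.3],0,3],[[8.5,1.0,0.3],0,3]]' --squeeze 40

```text
time: 5.78
ee_pos: [0.4878, -0.2469, 0.0062]
tcp_rot: [-104.4, 82.6, 50.0]
wrist_force: [-1.0, -0.2, 6.3]
opening: 0.0336
```

```bash
python3 st.py
```

```text
t 5.7833 q [-30.6   5.1 -15.1  68.6   7.3 -95. ] p [ 0.4878 -0.2469  0.0062] F [-1.  -0.2  6.3] op 0.0336
x [ 0.082  0.098 -0.992] y [-0.426 -0.896 -0.124] z [-0.901  0.433 -0.032] yaw y -115.5
```

```bash
python3 go.py 0.607 -0.053 0.025 -97.5;python3 go.py 0.607 -0.053 0.007 -97.5
```

```text
shift cm [  1.02 -22.69  -2.4 ] turn 342.1 or 702.1 -17.9 q6 now -95.0 q1 -30.6 to -5.0
shift cm [  2.8  -22.47  -2.34] turn 342.1 or 702.1 -17.9 q6 now -95.0 q1 -30.6 to -5.0
```

Request:
play_rows --rows '[[[-2,0,0],0,3],[[-2,-1,0],0,3],[[1,-22.7,-2.4],-17.9,3],[[1,-22.7,-2.4],-17.9,3],[[1,-22.7,-2.4],-17.9,3],[[1,-22.7,-2.4],-17.9,3],[[1,-22.7,-2.4],-17.9,3],[[1,-22.7,-2.4],-17.9,3],[[1,-22.7,-2.4],-17.9,3],[[1,-22.7,-2.4],-17.9,3],[[1,-22.7,-2.4],-17.9,3],[[1,-22.7,-2.4],-17.9,3]]'

```text
time: 6.78
ee_pos: [0.6057, -0.0534, 0.0234]
tcp_rot: [-121.1, 82.7, 51.1]
wrist_force: [-0.3, -0.5, -1.4]
opening: 0.0336
```

```bash
python3 st.py
python3 - <<'E'
from workcell import bot
from h import *
import pickle
D={}
for n in ("scene","top"):
    p,d=bot.camera(n);D[n]=(p,d,bot.camera_model(n));cv2.imwrite(f"pics/{n}1.png",p)
pickle.dump(D,open("d1.pkl","wb"))
cv2.imwrite("pics/s1c.png",cv2.resize(D["scene"][0][60:260,170:400],None,fx=3,fy=3))
cv2.imwrite("pics/t1c.png",cv2.resize(D["top"][0][110:260,100:310],None,fx=3.5,fy=3.5))
E
```

```text
t 6.7833 q [ -8.   10.1  -7.6  68.5   6.3 -90. ] p [ 0.6057 -0.0534  0.0234] F [-0.3 -0.5 -1.4] op 0.0336
x [ 0.08   0.099 -0.992] y [-0.13  -0.985 -0.109] z [-0.988  0.138 -0.066] yaw y -97.5
```

View pics/s1c.png

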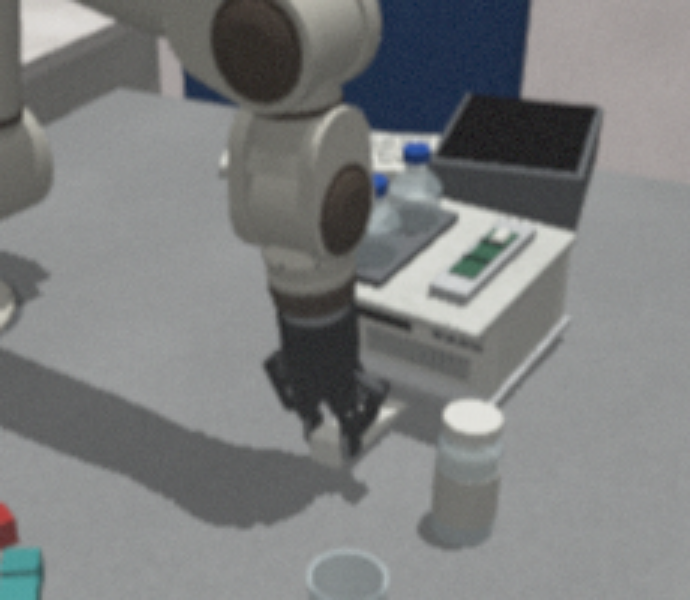

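View pics/t1c.png

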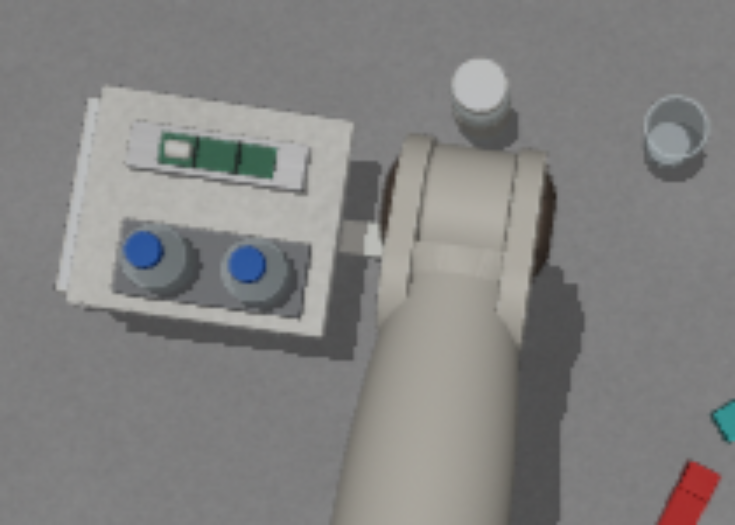

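```bash
python3 go.py 0.6055 -0.0534 0.006 -97.5;python3 go.py 0.612 -0.007 0.006 -97.5
```

```text
shift cm [1.73 0.18 0.14] turn 0.0 or 360.0 -360.0 q6 now -90.0 q1 -8.0 to -5.0
shift cm [ 2.25 -4.48  0.14] turn 0.0 or 360.0 -360.0 q6 now -90.0 q1 -8.0 to -0.7
```

Request:
play_rows --rows '[[[1.2,0.1,0.1],0,3],[[1.7,0.2,0.1],0,3],[[1.7,0.2,0.1],0,3],[[1.7,0.2,0.1],0,4.8],[[1.7,0.2,0.1],0,4.8],[[1.7,0.2,0.1],0,4.8],[[1.7,0.2,0.1],0,3],[[1.7,0.2,0.1],0,3],[[1.7,0.2,0.1],0,3],[[1.7,0.2,0.1],0,3]]' --squeeze 30

```text
time: 7.72
ee_pos: [0.6062, -0.0526, 0.0061]
tcp_rot: [-121.1, 82.7, 51.2]
wrist_force: [-0.2, 0.2, 0.8]
opening: 0.0341
```

```bash
python3 st.py;python3 go.py 0.612 -0.007 0.006 -97.5
python3 - <<'E'
from workcell import bot
from h import *
o=bot.get_obs()
p,d=bot.camera("wrist");cv2.imwrite("pics/w2.png",p)
p,d=bot.camera("scene");cv2.imwrite("pics/s2c.png",cv2.resize(p[150:230,250:350],None,fx=7,fy=7,interpolation=2))
E
```

```text
t 7.7167 q [ -7.9  10.8  -8.8  66.6   6.3 -90. ] p [ 0.6062 -0.0526  0.0061] F [-0.2  0.2  0.8] op 0.0341
x [ 0.08   0.099 -0.992] y [-0.129 -0.986 -0.109] z [-0.988  0.137 -0.066] yaw y -97.5
shift cm [ 0.51 -4.57  0.05] turn 0.0 or 360.0 -360.0 q6 now -90.0 q1 -7.9 to -0.7
```

View pics/w2.png

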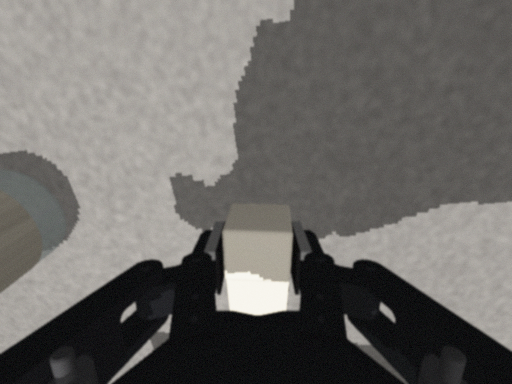

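View pics/s2c.png

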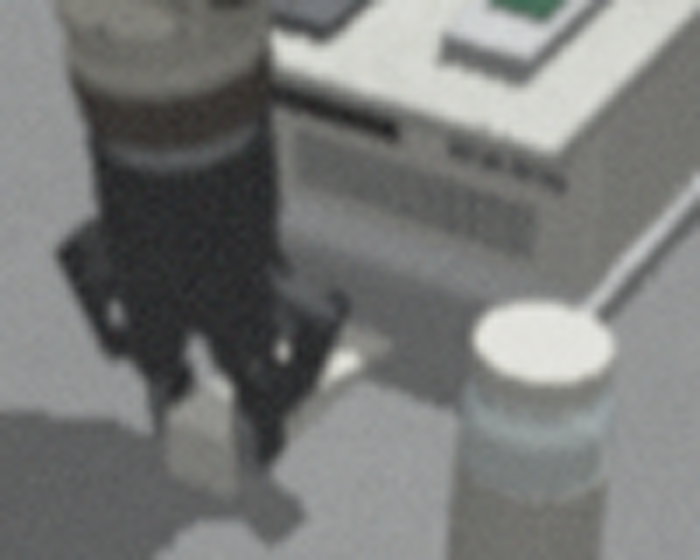

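Request:
play_rows --rows '[[[0.15,-1.5,0],0,3],[[0.3,-2.8,0],0,3],[[0.4,-3.8,0],0,3],[[0.5,-4.6,0],0,3],[[0.55,-5.2,0],0,3],[[0.6,-5.6,0],0,3],[[0.6,-5.6,0],0,3]]'

```text
time: 8.4
ee_pos: [0.6139, 0.0041, 0.0063]
tcp_rot: [-121.0, 82.7, 51.4]
wrist_force: [-0.4, 4.1, -1.8]
opening: 0.034
```

```bash
python3 st.py
cat > lk.py <<'E'
import sys
from workcell import bot
from h import *
k=sys.argv[1]
p,d=bot.camera("top");a=cv2.resize(p[125:225,110:250],None,fx=4,fy=4,interpolation=2)
q,d=bot.camera("scene");b=cv2.resize(q[110:230,230:370],None,fx=5,fy=5,interpolation=2)
cv2.imwrite(f"pics/{k}t.png",a);cv2.imwrite(f"pics/{k}s.png",b);cv2.imwrite(f"pics/{k}rawt.png",p);cv2.imwrite(f"pics/{k}raws.png",q)
E
python3 lk.py a
```

```text
t 8.4 q [ -2.4  10.9  -8.6  66.1   5.9 -84.5] p [0.6139 0.0041 0.0063] F [-0.4  4.1 -1.8] op 0.034
x [ 0.08   0.1   -0.992] y [-0.128 -0.986 -0.11 ] z [-0.989  0.136 -0.066] yaw y -97.4
```

View pics/as.png

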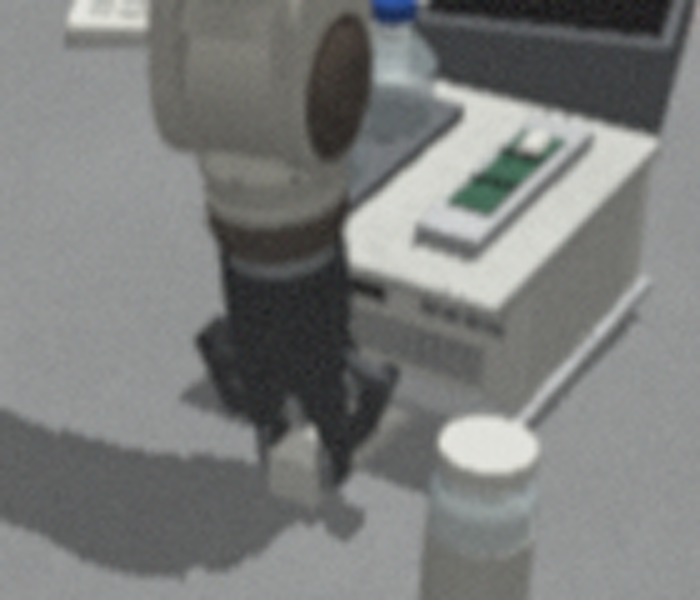

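View pics/at.png

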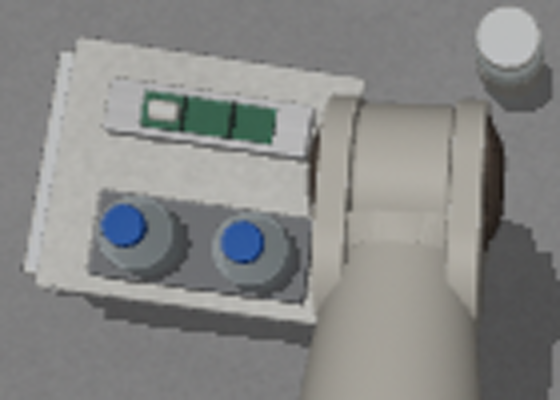

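Request:
play_rows --rows '[[[0,0,0],0,6],[[0,0,0],0,6],[[0,0,0],0,6],[[0,0,0],0,6],[[-2,2,0],0,6],[[-4.5,5,0],0,6],[[-6,8,0],10,6],[[-6,8,0],90,6],[[-6,8,0],90,6],[[-6,8,0],90,6],[[-6,8,0],90,6],[[-6,8,0],90,6]]'

```text
time: 9.5
ee_pos: [0.5988, -0.0821, 0.0573]
tcp_rot: [-77.9, 82.7, 51.0]
wrist_force: [-0.1, -0.3, -1.9]
opening: 0.06
```

```bash
python3 st.py; python3 go.py .60 -.074 .006 172.5
```

```text
t 9.5 q [-10.8   9.   -5.1  72.5   6.5 -49.6] p [ 0.5988 -0.0821  0.0573] F [-0.1 -0.3 -1.9] op 0.06
x [ 0.08   0.099 -0.992] y [-0.772 -0.623 -0.125] z [-0.63   0.776  0.027] yaw y -141.1
shift cm [5.18 0.05 0.42] turn -313.7 or 46.3 -673.7 q6 now -49.6 q1 -10.8 to -7.0
```

Request:
play_rows --rows '[[[0,0,0],46.3,6],[[0,0,0],46.3,6],[[0,0,0],46.3,6],[[0,0,0],46.3,6],[[0,0,0],46.3,6],[[0,0,0],46.3,6],[[0,0,0],46.3,6],[[0,0,0],46.3,6]]'

```text
time: 10.17
ee_pos: [0.5988, -0.0819, 0.0572]
tcp_rot: [-31.8, 82.7, 51.1]
wrist_force: [-0.1, -0.2, 0.6]
opening: 0.0595
```

```bash
python3 st.py; python3 go.py .602 -.074 .006 172.5; python3 lk.py b
python3 - <<'E'
from h import *
s=cv2.imread("pics/braws.png")
E
```

```text
t 10.1667 q [-10.8   9.   -5.1  72.5   6.5  -3.5] p [ 0.5988 -0.0819  0.0572] F [-0.1 -0.2  0.6] op 0.0595
x [ 0.08   0.099 -0.992] y [-0.99   0.127 -0.067] z [0.119 0.987 0.109] yaw y 172.7
shift cm [5.19 0.13 0.26] turn 0.2 or 360.2 -359.8 q6 now -3.5 q1 -10.8 to -7.0
```

View pics/bs.png

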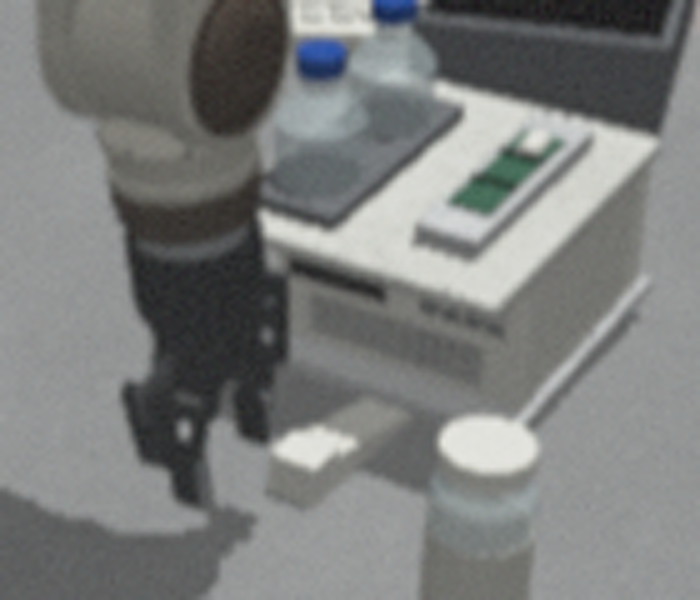

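View pics/bt.png

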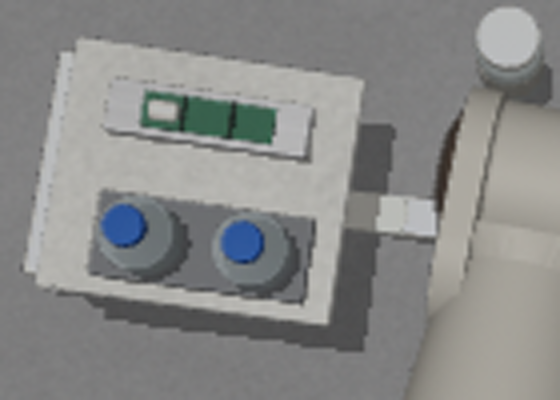

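```bash
python3 - <<'E'
from workcell import bot
from h import *
m=bot.camera_model("top");p=cv2.imread("pics/brawt.png")
lip=np.array([.6257,.1054]);n=np.array([.1312,.9914]);l=np.array([-n[1],n[0]])
for nm,c in (("blk/ramp L",(404,200)),("blk/ramp R",(404,231)),("back L",(437,203)),("back R",(434,236)),("centre",(420,216))):
    w=onz(m,(c[0]/4+110-.4,c[1]/4+125-.4),.032 if "ramp" not in nm else .030)[:2]
    print(nm,w.round(4),"out",(-(w-lip)@n).round(4),"lat",((w-lip)@l).round(4))
w=np.array([.602,-.074]);print("tool",-(w-lip)@n,(w-lip)@l)
E
```

```text
blk/ramp L [0.6265 0.0179] out 0.0866 lat -0.0123
blk/ramp R [0.5984 0.0177] out 0.0905 lat 0.0156
back L [ 0.6233 -0.0119] out 0.1166 lat -0.0131
back R [ 0.5935 -0.0094] out 0.118 lat 0.0169
centre [0.6116 0.0033] out 0.1031 lat 0.0006
tool 0.1809666 -4.109999999994853e-05
```

Request:
play_rows --rows '[[[2.5,0.1,0.2],0,6],[[4.5,0.1,0.2],0,6],[[5.1,0.1,0.2],0,6],[[5.1,0.1,0.2],0,6],[[5.15,0.1,0.7],0,6],[[5.2,0.1,1.2],0,6],[[5.3,0.1,1.7],0,6],[[5.3,0.1,2.2],0,6],[[5.3,0.1,2.2],0,6]]' --squeeze 100

```text
time: 11.02
ee_pos: [0.6053, -0.0541, 0.008]
tcp_rot: [-32.7, 82.7, 50.4]
wrist_force: [0.2, -1.8, 1.0]
opening: 0.0602
```

```bash
python3 st.py; python3 lk.py c
```

```text
t 11.0167 q [-8.  10.5 -8.9 66.7  6.3 -0.9] p [ 0.6053 -0.0541  0.008 ] F [ 0.2 -1.8  1. ] op 0.0602
x [ 0.082  0.098 -0.992] y [-0.99   0.124 -0.069] z [0.116 0.987 0.108] yaw y 172.9
```

View pics/cs.png

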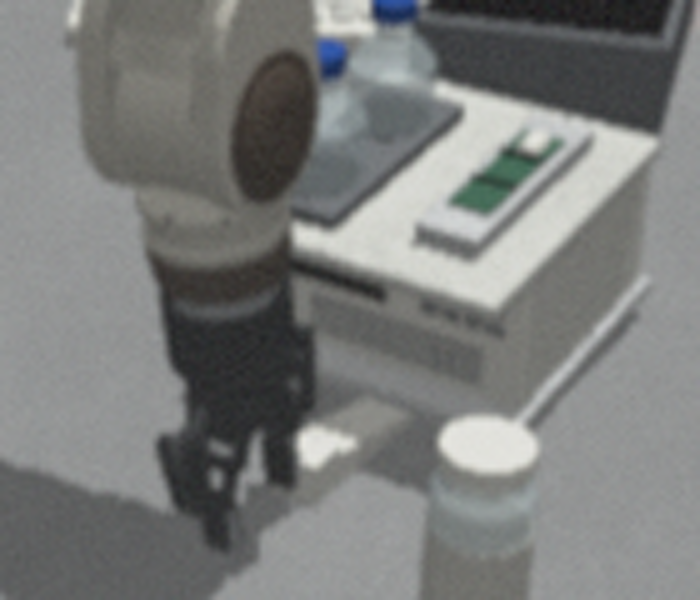

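View pics/ct.png

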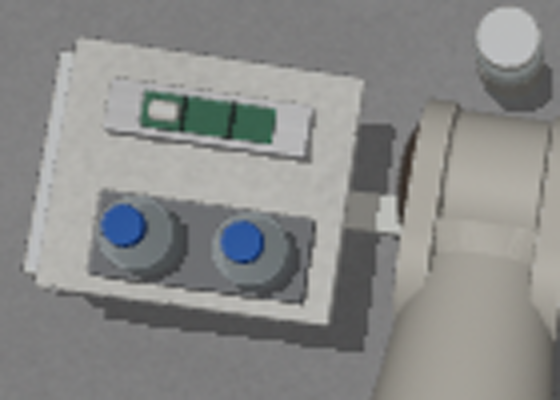

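Request:
play_rows --rows '[[[0.04,0,0.4],0,6],[[0.08,0,0.8],0,6],[[0.12,0,1.2],0,6],[[0.17,0,1.6],0,6],[[0.22,0,2.0],0,6],[[0.26,0,2.4],0,6],[[0.3,0,2.8],0,6],[[0.35,0,3.2],0,6],[[0.35,0,3.2],0,6]]'

```text
time: 11.87
ee_pos: [0.6086, -0.0234, 0.007]
tcp_rot: [-32.4, 82.8, 50.6]
wrist_force: [-0.4, -7.4, 0.6]
opening: 0.0597
```

```bash
python3 st.py; python3 lk.py d
```

```text
t 11.8667 q [-5.  10.5 -9.  66.4  6.   2.2] p [ 0.6086 -0.0234  0.007 ] F [-0.4 -7.4  0.6] op 0.0597
x [ 0.08   0.097 -0.992] y [-0.99   0.125 -0.068] z [0.117 0.987 0.106] yaw y 172.8
```

View pics/ds.png

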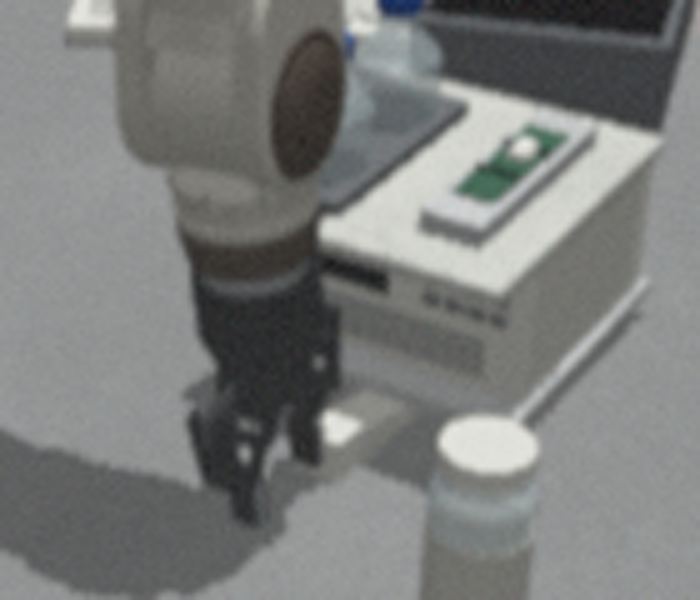

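View pics/dt.png

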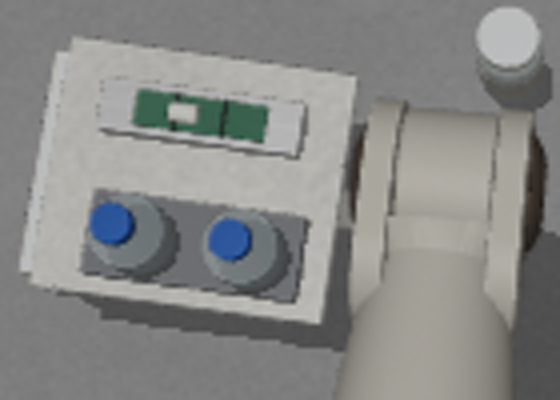

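Request:
play_rows --rows '[[[0.04,0,0.4],0,6],[[0.08,0,0.8],0,6],[[0.12,0,1.1],0,6],[[0.15,0,1.4],0,6],[[0.18,0,1.7],0,6],[[0.2,0,1.9],0,6],[[0.2,0,1.9],0,6],[[0.2,0,1.9],0,6]]'

```text
time: 12.63
ee_pos: [0.611, -0.0048, 0.0071]
tcp_rot: [-32.5, 82.8, 50.5]
wrist_force: [-1.4, -7.4, 0.7]
opening: 0.0598
```

```bash
python3 st.py; python3 lk.py e
cat > bub.py <<'E'
import sys
from h import *
p=cv2.imread(f"pics/{sys.argv[1]}rawt.png")[125:175,120:200].astype(np.float32)
p=cv2.resize(p,None,fx=8,fy=8,interpolation=cv2.INTER_CUBIC)
hsv=cv2.cvtColor(np.clip(p,0,255).astype(np.uint8),cv2.COLOR_BGR2HSV)
cv2.imwrite(f"pics/{sys.argv[1]}bub.png",p)
E
python3 bub.py e
```

```text
t 12.6333 q [-3.2 10.6 -8.9 66.2  5.8  4.1] p [ 0.611  -0.0048  0.0071] F [-1.4 -7.4  0.7] op 0.0598
x [ 0.08   0.097 -0.992] y [-0.99   0.125 -0.068] z [0.118 0.987 0.106] yaw y 172.8[ WARN:0@0.589] global loadsave.cpp:1063 imwrite_ Unsupported depth image for selected encoder is fallbacked to CV_8U.
```

View pics/ebub.png

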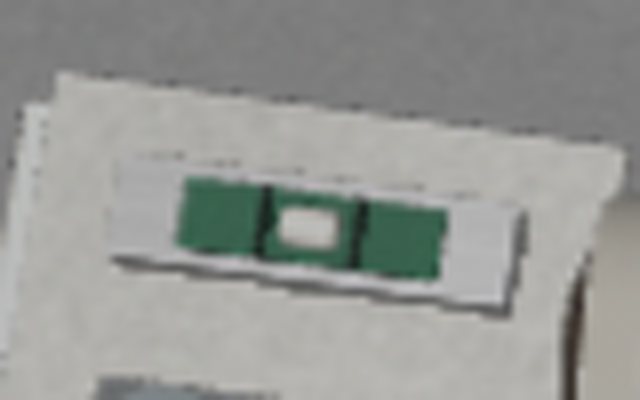

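View pics/es.png

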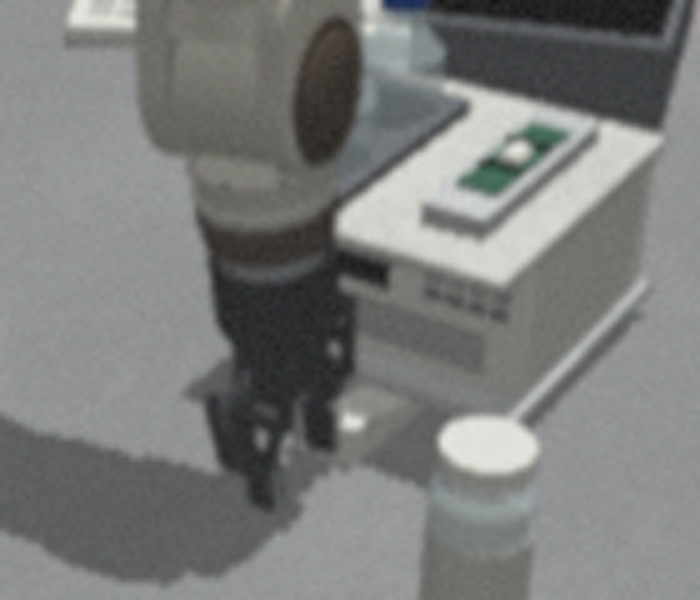

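Request:
play_rows --rows '[[[-0.05,0,-0.4],0,6],[[-0.15,0,-1.2],0,6],[[-0.4,0,-3],0,6],[[-0.7,0,-6],0,6],[[-2,0,-9],0,6],[[-5,0,-12],0,6],[[-8,0,-14],0,6],[[-10,0,-16],0,6],[[-10,0,-16],0,6],[[-10,0,-16],0,6],[[-10,0,-16],0,6]]'

```text
time: 13.65
ee_pos: [0.584, -0.1712, 0.0879]
tcp_rot: [-31.3, 82.7, 51.8]
wrist_force: [0.0, 0.2, -0.3]
opening: 0.06
```

```bash
python3 st.py; python3 lk.py f; python3 bub.py f 2>/dev/null
```

```text
t 13.65 q [-19.6  10.1  -0.4  77.2   7.  -12.5] p [ 0.584  -0.1712  0.0879] F [ 0.   0.2 -0.3] op 0.06
x [ 0.079  0.1   -0.992] y [-0.99   0.124 -0.066] z [0.117 0.987 0.109] yaw y 172.8
```

View pics/fbub.png

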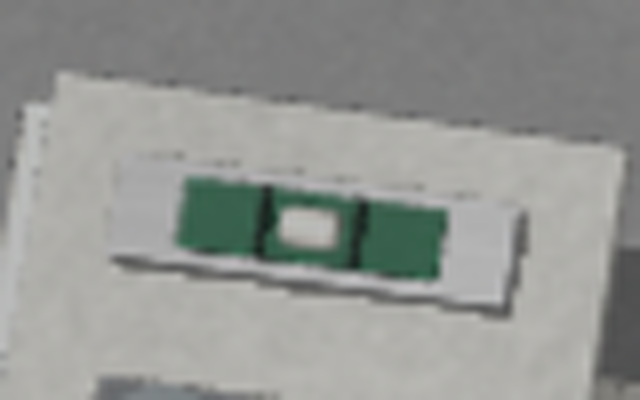

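View pics/fraws.png

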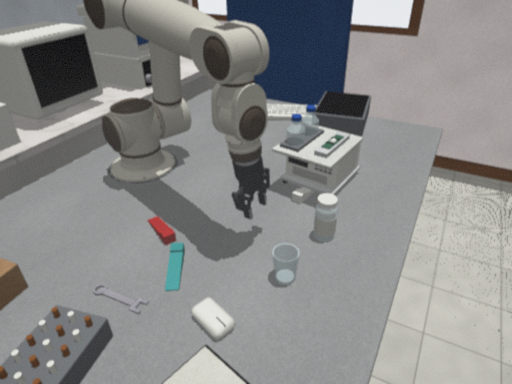

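View pics/ft.png

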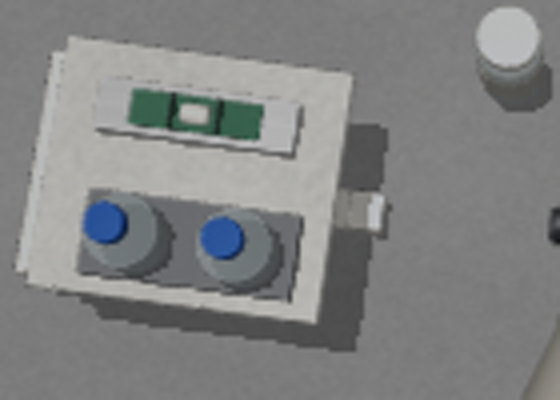

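The bubble (309 px) sits between the lines (264 and 360 px, middle 312). The hand is clear and nothing else has moved.

```bash
python3 -c "
from workcell import bot
print(bot.job_done())"
```

```text
the job is handed in; nothing more can be done
None
```

The white wedge is under the front edge of the base plate, between the two front feet, and the bubble stands between the two black lines. I handed the job in at about 13.7 s of the 54 s allowed.

- **How it was done:** I gripped the wedge by its block and set it flat in front of the lip. I slid the toe under the lip, let go, then pushed it home with the back of the front finger, so the hand stayed clear of the cover.
- **Last checks:** After I drew the hand away, the bubble was about 1 mm from centre, against the 6 mm allowed either side. It had not moved since the end of the push. The measured wrist force was close to zero. In the last scene picture the jar, beaker, mouse, wrench and both look-alikes appear where they started.
- **What went wrong:** My first turn ran the last joint to its range end, about 180°. That left the tool leaning back about 7°. I kept that lean, since it gave more room under the cover, and turned the other way. The highest wrist force I read was about 7.5 N, at the end of each push.

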